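# Set the spoon-rack stop in the drawer

### The job

Set the spoon-rack stop in the drawer to its orange mark. First loosen the jam nut by swinging its black-handled lever anticlockwise to its far end, then turn the red adjuster screw in the middle until its pointer points at the orange mark (not the blue one), and last swing the lever back clockwise until the nut is tight at its end again, and let go.

Things in the scene. Friction and masses are not known exactly. Their poses are not given: they have to be found in the camera images.
- jam_nut (a joint): Angle (rad) of the brass jam nut about the stop's upright axis: 0 is tight against its end stop (it starts at 0 to 0.08), growing anticlockwise seen from above to 1.1, the fully loose end stop. It stays where it is left; turning it takes about 1.5 N at the handle.
- nut_grip (a point): On the centre line of the jam nut lever's upright black round handle (16 mm across, 46 mm tall), 15 mm below its top, 23 mm above the flat brass lever that carries it. The handle stands 90 mm from the stop's axis (the vertical through screw_grip), on the robot's side, and swings level about it.
- screw_grip (a point): On the stop's axis, centre of the red adjuster's upright grip bar, 44 long x 14 thick x 34 mm high; nut top 25 mm below. Its x axis runs along the bar the way the red pointer (52 mm from the axis, under the nut) points, away from the robot; z is up. Turns 1.3 rad either way from mid-range, light friction (0.06 N m), stays where left. Pale grey round base below, 164 mm across.
- mark_orange: The orange dot to set the pointer to, 18 mm across, flat on the pale grey base about 62 mm from the stop's axis; the origin is at its centre. It lies to the left or the right of where the pointer starts (25 to 70 degrees away), and a blue dot like it lies on the other side.

How it is judged:
On the way, in this order (a step that is already met when the one before it is completed fails the run):
1. The jam nut is loosened (lever swung at least 0.6 rad) with the adjuster still off the orange mark (value of joint jam_nut above 0.6 rad and (y of mark_orange in the frame of screw_grip above 0.018 m or y of mark_orange in the frame of screw_grip below -0.018 m)), for 0.2 s.
2. With the nut loose (at least 0.5 rad) the pointer is turned to within 12 mm, sideways, of the orange mark's centre (value of joint jam_nut above 0.5 rad and y of mark_orange in the frame of screw_grip between -0.012 and 0.012 m), for 0.2 s.
At the end, for the whole second after the job is handed in: The jam nut is tight again (within 0.2 rad of its tight end stop) and at rest, and the pointer's line passes within 12 mm (about 11 degrees) of the centre of the orange mark (value of joint jam_nut below 0.2 rad and y of mark_orange in the frame of screw_grip between -0.012 and 0.012 m and velocity of joint jam_nut between -0.05 and 0.05 rad/s); the robot touches nothing.
It also fails if it takes over 64 s, if anything falls off the work surface, if the arm or the gripper's body presses on something with over 40 N, if the wrist force passes 120 N, or if a joint passes its speed limit or range.

### The arm

A 7-joint arm with a two-finger parallel gripper is mounted at the origin on the work surface. World frame = base frame: x ahead of the robot, y to its left, z up, the work surface at z = 0. Lengths are in m, angles in rad, forces in N, time in s.
With the tool pointing down it reaches from about 0.425 to 0.925 m from the base axis. Payload 6.8 kg.
Tool frame: the origin (TCP) lies on the mounting face of the last link; the fingertips stand 182 mm ahead of it and the grasp point (between the pads) lies 163 mm ahead of it (env.grip_point_offset is the distance from the TCP to the grasp point, in m); z points along the fingers, y is the line along which they close (so a half turn about z gives the same grasp; the last joint's range is limited). The gripper opens to 88 mm and grips with 3 to 60 N. Pads are 20 mm wide; open, the fingers measure 115 mm over their backs; the gripper's body (75 mm by 178 mm) begins 61 mm behind the grasp point.
Start: joints at [-1.217, 0.477, 0.022, 1.555, -0.011, 1.109, -0.083], TCP at [0.301, 0.604, 0.405] pointing down, gripper open.
Joint ranges: [-2.96, 2.96], [-0.34, 2.1], [-1.41, 1.46], [0.24, 2.44], [-1.37, 4.51], [0.17, 1.92], [-2.96, 2.96]. Speed limits (rad/s): [2.39, 2.39, 3.14, 3.14, 3.14, 3.14, 3.14].

### API

Orientations are given as a rotation vector (axis times angle).
In Python, from workcell import env gives the robot as it stands. The module is installed in compiled form; this text tells all that it offers.
- The arm moves only by the tool servo_tool, never from a script. Its argument "series" is a list of rows, each an object with "gripper": the opening, from 0 (shut) to 1 (fully open); "delta_pos": the shift along the tool's x, y, z in m, a list of three; "twist": the turn, a rotation vector about the tool's x, y, z in degrees, a list of three. In form: [{"gripper": gripper, "delta_pos": [dx, dy, dz], "twist": [ax, ay, az]}, ...]. A call has 1 to 20 rows; each row is the pose to reach, as a shift and turn from the pose commanded when the call began, along the tool's axes at that moment; what a row does not reach only later rows make up. A row lasts 1/12 s, in which the tool goes at most 41.7 mm and 7.16 degrees, less where a joint would pass 70% of its speed; a pose out of reach is approached as far as the arm can. A call with a gripper value outside its range is refused whole. The fingers move at their own pace and stop on an object; the grip force is fixed at half the most. Time passes only in rows, so rows that repeat a pose let the fingers close. It gives the time, the measured TCP pose, the force, the opening and the grip force at its end, in the units of the state.
- env.get_obs(): the state, without advancing time (a new reading comes with each control period).
- env.capture(name): name is "scene" or "top" or "wrist"; returns a dict with "image" (420x560x3 uint8, red, green, blue), "z_map" (420x560 float32, m along the optical axis (not along the pixel's ray), 0 where there is no reading), "fx", "fy", "cx", "cy" (pixels), "R" (3x3) and "t" (3): a world point X has camera coordinates R X + t; the wrist camera has in their place "tool_from_camera" (4x4, takes a point from camera to tool coordinates, whose origin is the TCP and whose axes are the flange's). Camera axes: x right, y down, z forward; pixel columns grow to the right and rows downward; lengths in m; the calibration is good to about 2 mm. A picture is of the moment at which its call begins: read the wrist's pose just before it.
- env.hand_in(): hands the job in; it is judged then, once.
The state is a dict: "time_s": time; "q": joint angles; "qd": joint speeds; "joint_efforts": joint torques, N m; "ee_pos": TCP position; "tcp_rot": TCP orientation; "ft_force": force on the tool from outside, world axes, zero at the start; "torque": the same for the moment, N m; "width": finger opening in m; "grip_force": force on a finger pad.
Only numpy, scipy, OpenCV 4.12 (cv2) and the standard library are available. Lean on these libraries where they do the work, as an engineer would, in place of code of your own. Each camera call takes 0.05 s, during which the arm holds its last target. There are 200 camera calls.

## Working session

There is one attempt and no reset: what is moved stays moved. The work goes in short steps, Python scripts to look and compute and a tool call to move; the robot and the scene stay as the last step left them, time stands still between calls to the robot, and variables do not carry over. Pictures are saved under pics/ and viewed, at most 10 in all, crops included, and the job is handed in when it is done.

Besides the shell and the picture viewer there is one more tool, called after "Call:" in YAML: its name, and indented under it one key for each argument. servo_tool: Moves the arm, as the interface text tells. Its arguments: {"type":"object","properties":{"series":{"type":"array"}},"required":["series"]}

```bash
mkdir -p pics; cat > h.py <<'E'
from workcell import env
import numpy as np, cv2
from scipy.spatial.transform import Rotation as Ro
def snap(n,f):
    o=env.get_obs(); c=env.capture(n)
    if n=="wrist":
        T=np.eye(4);T[:3,:3]=Ro.from_rotvec(o["tcp_rot"]).as_matrix();T[:3,3]=o["ee_pos"]
        M=np.linalg.inv(T@c["tool_from_camera"]); c["R"],c["t"]=M[:3,:3],M[:3,3]
    cv2.imwrite("pics/"+f,c["image"][:,:,::-1]); return c
def pts(c,u,v,z=None):
    """world point of pixel: by z_map, or on plane z"""
    d=np.array([(u-c["cx"])/c["fx"],(v-c["cy"])/c["fy"],1.])
    o=-c["R"].T@c["t"]; r=c["R"].T@d
    s=c["z_map"][int(round(v)),int(round(u))] if z is None else (z-o[2])/r[2]
    return o+s*r
E
python3 - <<'E'
from h import *
snap("top","top0.png");snap("scene","scene0.png")
o=env.get_obs();print(o["ee_pos"],o["tcp_rot"],o["time_s"],o["width"],env.grip_point_offset)
print(Ro.from_rotvec(o["tcp_rot"]).as_matrix().round(3))
E
```

```text
[0.30064581 0.60407902 0.40382382] [-7.18842401e-01 -3.05800175e+00  2.48795441e-03] 0.1 0.08756099334377583 0.1633
[[-0.895  0.446 -0.001]
 [ 0.446  0.895 -0.001]
 [-0.    -0.002 -1.   ]]
```

View pics/top0.png

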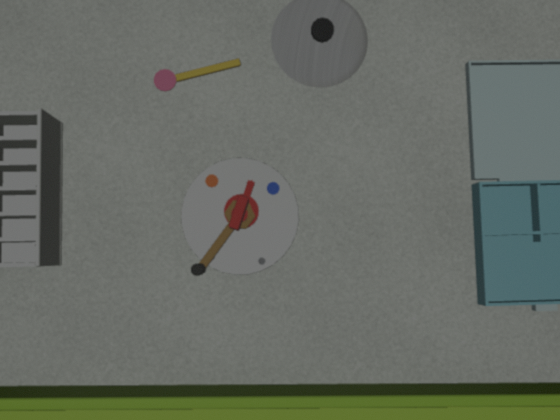

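View pics/scene0.png

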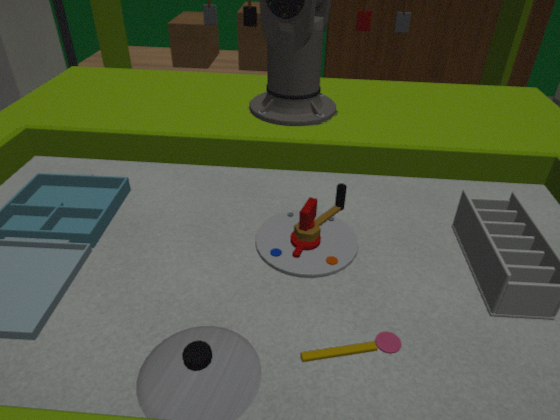

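The top view shows the base at about (240,216), the red bar at (241,212) with its pointer tip at (251,184), the orange dot at (212,181), the blue dot at (273,188) and the black handle top at (198,269). In the scene view the handle stands upright at (341,196).

```bash
cat >> h.py <<'E'
def cloud(c):
    H,W=c["z_map"].shape; u,v=np.meshgrid(np.arange(W),np.arange(H)); z=c["z_map"]
    P=np.stack([(u-c["cx"])/c["fx"]*z,(v-c["cy"])/c["fy"]*z,z],-1)
    return (P-c["t"])@c["R"]
def masks(c):
    h,s,v=cv2.split(cv2.cvtColor(c["image"],cv2.COLOR_RGB2HSV))
    return dict(red=((h<5)|(h>174))&(s>170)&(v>60),orange=(h>=7)&(h<16)&(s>180)&(v>120),
      blue=(h>100)&(h<125)&(s>150)&(v>60),black=(v<40))
E
python3 - <<'E'
from h import *
for n in("top","scene"):
    c=snap(n,"tmp.png");P=cloud(c);ok=c["z_map"]>0
    roi=np.zeros(ok.shape,bool)
    if n=="top": roi[150:290,170:310]=1
    else: roi[180:280,240:365]=1
    print(n,(-c["R"].T@c["t"]).round(3))
    for k,m in masks(c).items():
        m=m&roi&ok; Q=P[m]
        if len(Q)<3: print(k,len(Q));continue
        vv,uu=np.nonzero(m)
        print(k,len(Q),"px",uu.mean().round(1),vv.mean().round(1),"med",np.median(Q,0).round(4),"min",Q.min(0).round(3),"max",Q.max(0).round(3))
        if k=="red":
            T=Q[Q[:,2]>Q[:,2].max()-.006]; print(" top face",len(T),T.mean(0).round(4)); r=cv2.minAreaRect(T[:,:2].astype(np.float32)*1000);print(r)
    if n=="top":
        B=P[roi&ok];print("base z pct",np.percentile(B[:,2],[5,25,50,75,95]).round(4))
E
```

```text
top [0.524 0.032 0.763]
red 0
orange 0
blue 50 px 272.6 187.8 med [0.6168 0.0119 0.0157] min [0.611 0.006 0.013] max [0.623 0.018 0.018]
black 55 px 198.7 268.7 med [0.507  0.1063 0.0727] min [0.501 0.101 0.055] max [0.511 0.114 0.076]
base z pct [0.0047 0.0066 0.0128 0.0148 0.036 ]
scene [1.131 0.057 0.451]
red 575 px 306.2 228.4 med [0.5971 0.0585 0.0235] min [0.563 0.034 0.014] max [0.631 0.078 0.081]
 top face 141 [0.5846 0.0584 0.0793]
((582.3570556640625, 58.53746032714844), (12.095805168151855, 41.72993087768555), 71.611572265625)
orange 43 px 331.4 259.7 med [0.6293 0.097  0.0156] min [0.622 0.091 0.014] max [0.636 0.104 0.017]
blue 57 px 275.5 252.1 med [0.6205 0.0125 0.0153] min [0.611 0.006 0.013] max [0.629 0.02  0.018]
black 190 px 340.5 195.5 med [0.5138 0.1104 0.056 ] min [0.504 0.104 0.03 ] max [0.517 0.118 0.074]
```

Call:
servo_tool:
  series:
    - {"gripper":1,"delta_pos":[-0.15,-0.12,0],"twist":[0,0,3]}
    - {"gripper":1,"delta_pos":[-0.45,-0.36,0],"twist":[0,0,9]}
    - {"gripper":1,"delta_pos":[-0.45,-0.36,0],"twist":[0,0,9]}
    - {"gripper":1,"delta_pos":[-0.45,-0.36,0],"twist":[0,0,9]}
    - {"gripper":1,"delta_pos":[-0.45,-0.36,0],"twist":[0,0,9]}
    - {"gripper":1,"delta_pos":[-0.45,-0.36,0],"twist":[0,0,9]}
    - {"gripper":1,"delta_pos":[-0.45,-0.36,0],"twist":[0,0,9]}
    - {"gripper":1,"delta_pos":[-0.45,-0.36,0],"twist":[0,0,9]}
    - {"gripper":1,"delta_pos":[-0.45,-0.36,0],"twist":[0,0,9]}
    - {"gripper":1,"delta_pos":[-0.45,-0.36,0],"twist":[0,0,9]}
    - {"gripper":1,"delta_pos":[-0.45,-0.36,0],"twist":[0,0,9]}
    - {"gripper":1,"delta_pos":[-0.45,-0.36,0],"twist":[0,0,9]}
    - {"gripper":1,"delta_pos":[-0.45,-0.36,0],"twist":[0,0,9]}
    - {"gripper":1,"delta_pos":[-0.45,-0.36,0],"twist":[0,0,9]}
    - {"gripper":1,"delta_pos":[-0.45,-0.36,0],"twist":[0,0,9]}
    - {"gripper":1,"delta_pos":[-0.45,-0.36,0],"twist":[0,0,9]}
    - {"gripper":1,"delta_pos":[-0.45,-0.36,0],"twist":[0,0,9]}
    - {"gripper":1,"delta_pos":[-0.45,-0.36,0],"twist":[0,0,9]}
    - {"gripper":1,"delta_pos":[-0.45,-0.36,0],"twist":[0,0,9]}
    - {"gripper":1,"delta_pos":[-0.45,-0.36,0],"twist":[0,0,9]}

```text
time_s: 1.87
ee_pos: [0.5429, 0.0829, 0.4046]
tcp_rot: [-0.953, -2.993, -0.0]
ft_force: [-0.2, -0.4, -0.6]
width: 0.0876
grip_force: 0.0
```

```bash
python3 - <<'E'
from h import *
c=snap("wrist","w0.png");P=cloud(c);ok=c["z_map"]>0
o=env.get_obs();print(o["time_s"],o["ee_pos"],o["q"],Ro.from_rotvec(o["tcp_rot"]).as_matrix().round(3),c["tool_from_camera"].round(3))
near=np.hypot(P[...,0]-.58,P[...,1]-.057)<.13
for k,m in masks(c).items():
    m=m&near&ok;Q=P[m]
    if len(Q)>3: vv,uu=np.nonzero(m);print(k,len(Q),uu.mean(),vv.mean(),np.median(Q,0).round(4),Q.max(0).round(3))
E
```

```text
1.9167 [0.54292475 0.08262679 0.40462417] [-0.50341856  0.27343865  0.28938453  1.87480223 -0.09167614  1.00615486
  0.77883613] [[-0.816  0.579 -0.   ]
 [ 0.579  0.816  0.   ]
 [ 0.     0.    -1.   ]] [[-0.001 -0.957 -0.291  0.08 ]
 [ 1.    -0.001  0.001  0.002]
 [-0.001 -0.291  0.957  0.02 ]
 [ 0.     0.     0.     1.   ]]
red 683 289.891654465593 234.099560761347 [0.5841 0.0615 0.0794] [0.629 0.082 0.082]
orange 136 336.90441176470586 229.6985294117647 [0.629  0.0999 0.0154] [0.637 0.108 0.017]
blue 132 274.6969696969697 261.0151515151515 [0.6192 0.0146 0.0154] [0.628 0.022 0.017]
black 36048 257.8497558810475 346.1575676875277 [0.5175 0.0655 0.3178] [0.581 0.164 0.337]
```

View pics/w0.png

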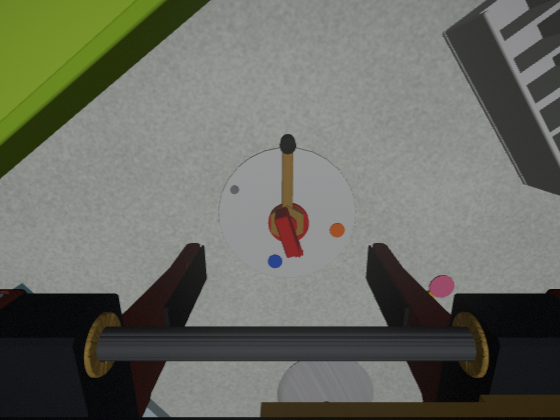

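The wrist view shows the handle top at (288,142), the lever running straight down the image to the red bar at about (288,225), orange at (337,230) and blue at (275,261).

```bash
cat >> h.py <<'E'
def measure(c, ax0=(.58,.058)):
    P=cloud(c); ok=(c["z_map"]>0)&(np.hypot(P[...,0]-ax0[0],P[...,1]-ax0[1])<.125)&(P[...,2]<.1)
    M=masks(c); out={}
    B=M["black"]&ok&(P[...,2]>.065); out["handle"]=P[B].mean(0) if B.sum() else None
    R=M["red"]&ok; T=P[R&(P[...,2]>.072)]
    if len(T): (x,y),(w,h),a=cv2.minAreaRect((T[:,:2]*1000).astype(np.float32)); out["bar"]=(x,y,w,h,a,T.mean(0))
    L=P[R&(P[...,2]<.035)]; 
    if len(L): 
        d=L[:,:2]-ax0; f=d[np.hypot(*d.T)>.038]; out["ptr"]=np.append(f.mean(0)+ax0,len(f))
    for k in("orange","blue"): out[k]=P[M[k]&ok].mean(0)
    g=(ok&(P[...,2]>.009)&(P[...,2]<.022)).astype(np.uint8); cn,_=cv2.findContours(g,0,1)
    (u,v),ra=cv2.minEnclosingCircle((P[g>0][:,:2]*1000).astype(np.float32)); out["base"]=(u,v,ra)
    return out
E
python3 - <<'E'
from h import *
for n in("wrist","top","scene"):
    print(n)
    for k,v in measure(snap(n,"t.png")).items(): print(k,np.round(v,4) if k not in("bar",) else v)
E
```

```text
wrist
handle [0.5012 0.1148 0.0702]
bar (580.5838012695312, 59.73818588256836, 13.613859176635742, 42.54133224487305, 71.5005874633789, array([0.57998943, 0.06058886, 0.07967952]))
ptr [ 0.6245  0.0483 29.    ]
orange [0.6289 0.0999 0.0153]
blue [0.6193 0.0145 0.0151]
base [580.5071  59.6823  81.9055]
toph.py:33: RuntimeWarning: Mean of empty slice.
  for k in("orange","blue"): out[k]=P[M[k]&ok].mean(0)
  ret = um.true_divide(
Traceback (most recent call last):
TypeError: unsupported operand type(s) for *: 'NoneType' and 'float'
```

Call:
servo_tool:
  series:
    - {"gripper":1,"delta_pos":[0.023,0.001,0.02],"twist":[0,0,0]}
    - {"gripper":1,"delta_pos":[0.046,0.002,0.04],"twist":[0,0,0]}
    - {"gripper":1,"delta_pos":[0.046,0.002,0.07],"twist":[0,0,0]}
    - {"gripper":1,"delta_pos":[0.046,0.002,0.1],"twist":[0,0,0]}
    - {"gripper":1,"delta_pos":[0.046,0.002,0.125],"twist":[0,0,0]}
    - {"gripper":1,"delta_pos":[0.046,0.002,0.145],"twist":[0,0,0]}
    - {"gripper":1,"delta_pos":[0.046,0.002,0.16],"twist":[0,0,0]}
    - {"gripper":1,"delta_pos":[0.046,0.002,0.17],"twist":[0,0,0]}
    - {"gripper":1,"delta_pos":[0.046,0.002,0.177],"twist":[0,0,0]}
    - {"gripper":1,"delta_pos":[0.046,0.002,0.177],"twist":[0,0,0]}
    - {"gripper":1,"delta_pos":[0.046,0.002,0.177],"twist":[0,0,0]}
    - {"gripper":0.3,"delta_pos":[0.046,0.002,0.177],"twist":[0,0,0]}
    - {"gripper":0.3,"delta_pos":[0.046,0.002,0.177],"twist":[0,0,0]}
    - {"gripper":0.3,"delta_pos":[0.046,0.002,0.177],"twist":[0,0,0]}
    - {"gripper":0.3,"delta_pos":[0.046,0.002,0.177],"twist":[0,0,0]}
    - {"gripper":0.3,"delta_pos":[0.046,0.002,0.177],"twist":[0,0,0]}
    - {"gripper":0.3,"delta_pos":[0.046,0.002,0.177],"twist":[0,0,0]}
    - {"gripper":0.3,"delta_pos":[0.046,0.002,0.177],"twist":[0,0,0]}

```text
time_s: 3.52
ee_pos: [0.5069, 0.1098, 0.2277]
tcp_rot: [0.957, 2.992, 0.0]
ft_force: [-0.2, 0.3, 1.2]
width: 0.0444
grip_force: 0.0
```

```bash
python3 - <<'E'
from h import *
c=snap("scene","s1.png");i=c["image"][120:290,220:420,::-1];cv2.imwrite("pics/s1c.png",cv2.resize(i,None,fx=3,fy=3))
E
```

```text
(no output)
```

View pics/s1c.png

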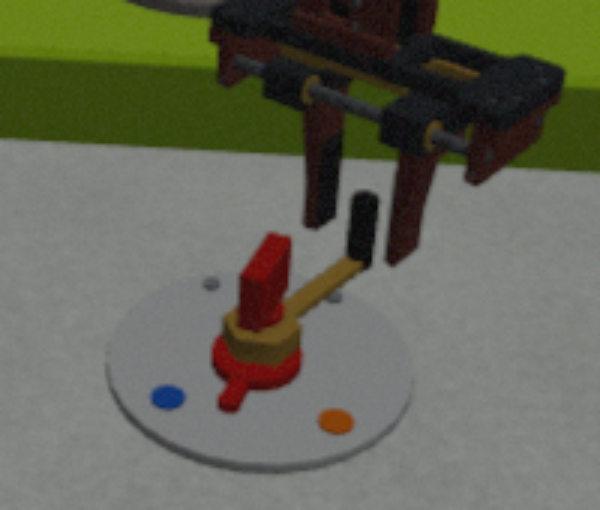

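The crop shows the handle at (362,230) centred between the pads, with the tips clear of the lever. Next I close the gripper on it.

Call:
servo_tool:
  series:
    - {"gripper":0,"delta_pos":[0,0,0],"twist":[0,0,0]}
    - {"gripper":0,"delta_pos":[0,0,0],"twist":[0,0,0]}
    - {"gripper":0,"delta_pos":[0,0,0],"twist":[0,0,0]}
    - {"gripper":0,"delta_pos":[0,0,0],"twist":[0,0,0]}
    - {"gripper":0,"delta_pos":[0,0,0],"twist":[0,0,0]}
    - {"gripper":0,"delta_pos":[0,0,0],"twist":[0,0,0]}
    - {"gripper":0,"delta_pos":[0,0,0],"twist":[0,0,0]}
    - {"gripper":0,"delta_pos":[0,0,0],"twist":[0,0,0]}
    - {"gripper":0,"delta_pos":[0,0,0],"twist":[0,0,0]}
    - {"gripper":0,"delta_pos":[0,0,0],"twist":[0,0,0]}

```text
time_s: 4.4
ee_pos: [0.5069, 0.1099, 0.2276]
tcp_rot: [-0.957, -2.992, -0.0]
ft_force: [-0.3, 0.6, -0.5]
width: 0.0151
grip_force: 30.0
```

```bash
cat > arc.py <<'E'
import sys
from h import *
# arc about the stop axis: world turn total deg, step deg; prints rows in tool axes
tot,step=float(sys.argv[1]),float(sys.argv[2]); A=np.array([.5805,.0597])
o=env.get_obs();R=Ro.from_rotvec(o["tcp_rot"]).as_matrix();p=o["ee_pos"][:2];d=p-A
print(d,np.hypot(*d),np.degrees(np.arctan2(d[1],d[0])),"y at",np.degrees(np.arctan2(R[1,1],R[0,1])),o["width"],o["grip_force"],o["ft_force"])
n=int(round(abs(tot)/step))
for i in range(1,n+1):
    a=tot*i/n; q=A+Ro.from_euler("z",a,degrees=True).as_matrix()[:2,:2]@d
    s=R.T@np.append(q-p,0); print(s.round(4)[:2],round(-a,1))
E
python3 arc.py 61 3.2
```

```text
[-0.07362144  0.05017934] 0.08909591940342014 145.72220876986697 y at 54.54147337300781 0.015117361733231357 29.999887347221375 [-0.27534445  0.61937283 -0.46992852]
[-0.0002 -0.005 ] -3.2
[-0.0008 -0.01  ] -6.4
[-0.0016 -0.0149] -9.6
[-0.0026 -0.0198] -12.8
[-0.004  -0.0246] -16.1
[-0.0056 -0.0293] -19.3
[-0.0075 -0.0339] -22.5
[-0.0096 -0.0384] -25.7
[-0.012  -0.0428] -28.9
[-0.0146 -0.0471] -32.1
[-0.0175 -0.0512] -35.3
[-0.0205 -0.0551] -38.5
[-0.0238 -0.0588] -41.7
[-0.0273 -0.0624] -44.9
[-0.031  -0.0657] -48.2
[-0.0349 -0.0689] -51.4
[-0.0389 -0.0718] -54.6
[-0.0431 -0.0745] -57.8
[-0.0475 -0.077 ] -61.0
```

Call:
servo_tool:
  series:
    - {"gripper":0,"delta_pos":[-0.0002,-0.005,0],"twist":[0,0,-3.2]}
    - {"gripper":0,"delta_pos":[-0.0008,-0.01,0],"twist":[0,0,-6.4]}
    - {"gripper":0,"delta_pos":[-0.0016,-0.0149,0],"twist":[0,0,-9.6]}
    - {"gripper":0,"delta_pos":[-0.0026,-0.0198,0],"twist":[0,0,-12.8]}
    - {"gripper":0,"delta_pos":[-0.004,-0.0246,0],"twist":[0,0,-16.1]}
    - {"gripper":0,"delta_pos":[-0.0056,-0.0293,0],"twist":[0,0,-19.3]}
    - {"gripper":0,"delta_pos":[-0.0056,-0.0293,0],"twist":[0,0,-19.3]}

```text
time_s: 4.98
ee_pos: [0.4939, 0.0821, 0.2276]
tcp_rot: [-0.439, -3.109, 0.0]
ft_force: [-1.4, -0.7, 0.2]
width: 0.0155
grip_force: 30.0
```

```bash
python3 arc.py 41.5 3.2
```

```text
[-0.08664885  0.02237923] 0.0894921981261163 165.5184035391916 y at 73.91660353212235 0.015470809664509472 29.99938040971756 [-1.37808735 -0.74944482  0.20813511]
[-0.0003 -0.005 ] -3.2
[-0.0008 -0.0099] -6.4
[-0.0017 -0.0148] -9.6
[-0.0028 -0.0197] -12.8
[-0.0041 -0.0245] -16.0
[-0.0058 -0.0292] -19.2
[-0.0077 -0.0338] -22.3
[-0.0098 -0.0383] -25.5
[-0.0122 -0.0427] -28.7
[-0.0149 -0.0469] -31.9
[-0.0177 -0.051 ] -35.1
[-0.0208 -0.0549] -38.3
[-0.0241 -0.0586] -41.5
```

Call:
servo_tool:
  series:
    - {"gripper":0,"delta_pos":[-0.0003,-0.005,0],"twist":[0,0,-3.2]}
    - {"gripper":0,"delta_pos":[-0.0008,-0.0099,0],"twist":[0,0,-6.4]}
    - {"gripper":0,"delta_pos":[-0.0017,-0.0148,0],"twist":[0,0,-9.6]}
    - {"gripper":0,"delta_pos":[-0.0028,-0.0197,0],"twist":[0,0,-12.8]}
    - {"gripper":0,"delta_pos":[-0.0041,-0.0245,0],"twist":[0,0,-16]}
    - {"gripper":0,"delta_pos":[-0.0058,-0.0292,0],"twist":[0,0,-19.2]}
    - {"gripper":0,"delta_pos":[-0.0077,-0.0338,0],"twist":[0,0,-22.3]}
    - {"gripper":0,"delta_pos":[-0.0098,-0.0383,0],"twist":[0,0,-25.5]}
    - {"gripper":0,"delta_pos":[-0.0122,-0.0427,0],"twist":[0,0,-28.7]}
    - {"gripper":0,"delta_pos":[-0.0149,-0.0469,0],"twist":[0,0,-31.9]}
    - {"gripper":0,"delta_pos":[-0.0177,-0.051,0],"twist":[0,0,-35.1]}
    - {"gripper":0,"delta_pos":[-0.0208,-0.0549,0],"twist":[0,0,-38.3]}
    - {"gripper":0,"delta_pos":[-0.0241,-0.0586,0],"twist":[0,0,-41.5]}
    - {"gripper":0,"delta_pos":[-0.0241,-0.0586,0],"twist":[0,0,-41.5]}
    - {"gripper":0,"delta_pos":[-0.0241,-0.0586,0],"twist":[0,0,-41.5]}

```text
time_s: 6.23
ee_pos: [0.5003, 0.019, 0.2275]
tcp_rot: [0.685, -3.062, 0.001]
ft_force: [-5.6, -2.5, 5.8]
width: 0.0155
grip_force: 30.0
```

Call:
servo_tool:
  series:
    - {"gripper":1,"delta_pos":[0,0,0],"twist":[0,0,0]}
    - {"gripper":1,"delta_pos":[0,0,0],"twist":[0,0,0]}
    - {"gripper":1,"delta_pos":[0,0,0],"twist":[0,0,0]}
    - {"gripper":1,"delta_pos":[0,0,0],"twist":[0,0,0]}
    - {"gripper":1,"delta_pos":[0,0,0],"twist":[0,0,0]}
    - {"gripper":1,"delta_pos":[0,0,0],"twist":[0,0,0]}
    - {"gripper":1,"delta_pos":[0,0,-0.02],"twist":[0,0,0]}
    - {"gripper":1,"delta_pos":[0,0,-0.05],"twist":[0,0,0]}
    - {"gripper":1,"delta_pos":[0,0,-0.08],"twist":[0,0,0]}
    - {"gripper":1,"delta_pos":[0,0,-0.11],"twist":[0,0,0]}
    - {"gripper":1,"delta_pos":[0,0,-0.12],"twist":[0,0,0]}
    - {"gripper":1,"delta_pos":[0,0,-0.12],"twist":[0,0,0]}

```text
time_s: 7.23
ee_pos: [0.5022, 0.0198, 0.3503]
tcp_rot: [-0.687, 3.06, -0.001]
ft_force: [0.4, -0.1, -0.8]
width: 0.0875
grip_force: 0.0
```

```bash
python3 - <<'E'
from h import *
for n in("wrist","scene"):
    print(n)
    for k,v in measure(snap(n,n[0]+"2.png"),(.5805,.0597)).items(): print(k,v)
o=env.get_obs();R=Ro.from_rotvec(o["tcp_rot"]).as_matrix();print(o["ee_pos"],np.degrees(np.arctan2(R[1,1],R[0,1])),o["width"],o["time_s"],o["q"])
print("to axis, tool:",R.T@(np.array([.5805,.0597,.068+.1633])-o["ee_pos"]))
E
```

```text
wrist
handle [0.49492229 0.01633784 0.06905395]
bar (579.5232543945312, 59.470855712890625, 13.055463790893555, 41.75883102416992, 71.91234588623047, array([0.57899239, 0.05928758, 0.07981122]))
ptr [6.21684467e-01 4.59356243e-02 8.20000000e+01]
orange [0.62844536 0.0991645  0.01551023]
blue [0.61850328 0.01412158 0.01535863]
base (580.603759765625, 59.389705657958984, 81.88916015625)
scene
handle [0.50460526 0.01792471 0.07023199]
bar (583.4871826171875, 58.135902404785156, 12.1262788772583, 42.09939193725586, 70.83757781982422, array([0.58526325, 0.05864599, 0.07881606]))
ptr [6.23838618e-01 4.49765846e-02 5.00000000e+01]
orange [0.6293307  0.09790253 0.01527357]
blue [0.6203108  0.01254077 0.01543797]
base (581.0820922851562, 57.717185974121094, 82.4906997680664)
[0.50100901 0.01968224 0.34701605] 115.33580421985292 0.08774145225572942 7.3333 [-0.10352218  0.26477873 -0.07044354  2.01882955  0.0243199   0.85903934
  1.82557915]
to axis, tool: [-0.08900095  0.00214327  0.11569218]
```

View pics/w2.png

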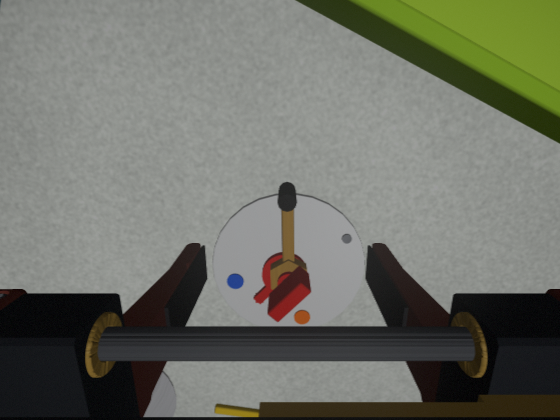

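The wrist view shows the lever fully swung, handle at (288,196), with the bar at (290,295) unchanged and orange at (302,317). Next I go over the bar, line up and descend.

Call:
servo_tool:
  series:
    - {"gripper":1,"delta_pos":[-0.015,0,0],"twist":[0,0,6]}
    - {"gripper":1,"delta_pos":[-0.04,0.001,0],"twist":[0,0,13]}
    - {"gripper":1,"delta_pos":[-0.065,0.002,0],"twist":[0,0,20]}
    - {"gripper":1,"delta_pos":[-0.08,0.002,0],"twist":[0,0,27]}
    - {"gripper":1,"delta_pos":[-0.089,0.002,0],"twist":[0,0,34]}
    - {"gripper":1,"delta_pos":[-0.089,0.002,0.01],"twist":[0,0,40]}
    - {"gripper":1,"delta_pos":[-0.089,0.002,0.02],"twist":[0,0,43.7]}
    - {"gripper":1,"delta_pos":[-0.089,0.002,0.045],"twist":[0,0,43.7]}
    - {"gripper":1,"delta_pos":[-0.089,0.002,0.07],"twist":[0,0,43.7]}
    - {"gripper":1,"delta_pos":[-0.089,0.002,0.09],"twist":[0,0,43.7]}
    - {"gripper":1,"delta_pos":[-0.089,0.002,0.105],"twist":[0,0,43.7]}
    - {"gripper":1,"delta_pos":[-0.089,0.002,0.115],"twist":[0,0,43.7]}
    - {"gripper":1,"delta_pos":[-0.089,0.002,0.115],"twist":[0,0,43.7]}
    - {"gripper":1,"delta_pos":[-0.089,0.002,0.115],"twist":[0,0,43.7]}

```text
time_s: 8.5
ee_pos: [0.5805, 0.0595, 0.2315]
tcp_rot: [-0.501, -3.099, 0.002]
ft_force: [-0.4, -0.1, 0.5]
width: 0.0879
grip_force: 0.0
```

```bash
python3 - <<'E'
from h import *
c=snap("scene","s3.png");i=c["image"][120:290,220:420,::-1];cv2.imwrite("pics/s3c.png",cv2.resize(i,None,fx=3,fy=3))
o=env.get_obs();R=Ro.from_rotvec(o["tcp_rot"]).as_matrix();print(o["ee_pos"],np.degrees(np.arctan2(R[1,1],R[0,1])))
E
```

```text
[0.58089286 0.05957888 0.23245272] 71.63498601407986
```

View pics/s3c.png

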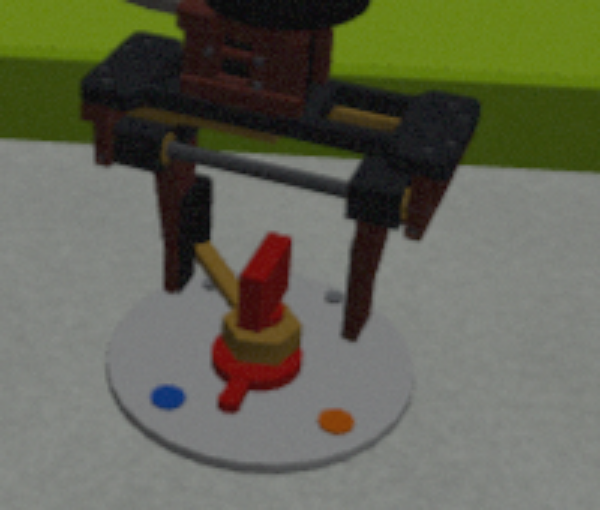

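The gripper straddles the red bar at (265,275), with the handle behind the left finger. Next I close, then turn 58° anticlockwise (negative about tool z).

Call:
servo_tool:
  series:
    - {"gripper":0,"delta_pos":[0,0,0],"twist":[0,0,0]}
    - {"gripper":0,"delta_pos":[0,0,0],"twist":[0,0,0]}
    - {"gripper":0,"delta_pos":[0,0,0],"twist":[0,0,0]}
    - {"gripper":0,"delta_pos":[0,0,0],"twist":[0,0,0]}
    - {"gripper":0,"delta_pos":[0,0,0],"twist":[0,0,0]}
    - {"gripper":0,"delta_pos":[0,0,0],"twist":[0,0,0]}
    - {"gripper":0,"delta_pos":[0,0,0],"twist":[0,0,0]}
    - {"gripper":0,"delta_pos":[0,0,0],"twist":[0,0,0]}
    - {"gripper":0,"delta_pos":[0,0,0],"twist":[0,0,0]}
    - {"gripper":0,"delta_pos":[0,0,0],"twist":[0,0,0]}
    - {"gripper":0,"delta_pos":[0,0,0],"twist":[0,0,0]}
    - {"gripper":0,"delta_pos":[0,0,0],"twist":[0,0,0]}
    - {"gripper":0,"delta_pos":[0,0,0],"twist":[0,0,0]}
    - {"gripper":0,"delta_pos":[0,0,0],"twist":[0,0,0]}

```text
time_s: 9.72
ee_pos: [0.5805, 0.0583, 0.2326]
tcp_rot: [-0.503, -3.1, 0.003]
ft_force: [-1.7, -5.1, 3.6]
width: 0.0138
grip_force: 30.0
```

Call:
servo_tool:
  series:
    - {"gripper":0,"delta_pos":[0,0,0],"twist":[0,0,-4]}
    - {"gripper":0,"delta_pos":[0,0,0],"twist":[0,0,-8]}
    - {"gripper":0,"delta_pos":[0,0,0],"twist":[0,0,-12]}
    - {"gripper":0,"delta_pos":[0,0,0],"twist":[0,0,-16]}
    - {"gripper":0,"delta_pos":[0,0,0],"twist":[0,0,-20]}
    - {"gripper":0,"delta_pos":[0,0,0],"twist":[0,0,-24]}
    - {"gripper":0,"delta_pos":[0,0,0],"twist":[0,0,-28]}
    - {"gripper":0,"delta_pos":[0,0,0],"twist":[0,0,-32]}
    - {"gripper":0,"delta_pos":[0,0,0],"twist":[0,0,-36]}
    - {"gripper":0,"delta_pos":[0,0,0],"twist":[0,0,-40]}
    - {"gripper":0,"delta_pos":[0,0,0],"twist":[0,0,-44]}
    - {"gripper":0,"delta_pos":[0,0,0],"twist":[0,0,-48]}
    - {"gripper":0,"delta_pos":[0,0,0],"twist":[0,0,-52]}
    - {"gripper":0,"delta_pos":[0,0,0],"twist":[0,0,-55]}
    - {"gripper":0,"delta_pos":[0,0,0],"twist":[0,0,-58]}
    - {"gripper":0,"delta_pos":[0,0,0],"twist":[0,0,-58]}
    - {"gripper":0,"delta_pos":[0,0,0],"twist":[0,0,-58]}

```text
time_s: 11.13
ee_pos: [0.5804, 0.0591, 0.2326]
tcp_rot: [1.062, -2.955, 0.0]
ft_force: [-5.1, -2.6, 4.7]
width: 0.0139
grip_force: 30.0
```

Call:
servo_tool:
  series:
    - {"gripper":1,"delta_pos":[0,0,0],"twist":[0,0,0]}
    - {"gripper":1,"delta_pos":[0,0,0],"twist":[0,0,0]}
    - {"gripper":1,"delta_pos":[0,0,0],"twist":[0,0,0]}
    - {"gripper":1,"delta_pos":[0,0,0],"twist":[0,0,0]}
    - {"gripper":1,"delta_pos":[0,0,0],"twist":[0,0,0]}
    - {"gripper":1,"delta_pos":[0,0,0],"twist":[0,0,0]}
    - {"gripper":1,"delta_pos":[0,0,-0.02],"twist":[0,0,0]}
    - {"gripper":1,"delta_pos":[0,0,-0.05],"twist":[0,0,0]}
    - {"gripper":1,"delta_pos":[0,0,-0.08],"twist":[0,0,0]}
    - {"gripper":1,"delta_pos":[0.03,0,-0.11],"twist":[0,0,5]}
    - {"gripper":1,"delta_pos":[0.06,0,-0.12],"twist":[0,0,10]}
    - {"gripper":1,"delta_pos":[0.08,0,-0.12],"twist":[0,0,14]}
    - {"gripper":1,"delta_pos":[0.08,0,-0.12],"twist":[0,0,14]}
    - {"gripper":1,"delta_pos":[0.08,0,-0.12],"twist":[0,0,14]}

```text
time_s: 12.3
ee_pos: [0.5188, 0.0079, 0.3531]
tcp_rot: [-0.696, 3.063, -0.001]
ft_force: [0.2, -0.0, -0.4]
width: 0.0878
grip_force: 0.0
```

```bash
python3 - <<'E'
from h import *
A=np.array([.5805,.0597])
for n in("wrist","scene"):
    print(n);m=measure(snap(n,n[0]+"4.png"),A)
    for k,v in m.items(): print(k,v)
    for k in("orange","ptr","handle"): 
        if k in m and m[k] is not None: print(k,np.degrees(np.arctan2(*(m[k][:2]-A)[::-1])))
o=env.get_obs();R=Ro.from_rotvec(o["tcp_rot"]).as_matrix();print(o["ee_pos"],np.degrees(np.arctan2(R[1,1],R[0,1])),o["time_s"],o["q"])
E
```

```text
wrist
handle [0.49595797 0.01548984 0.06982142]
bar (580.6160278320312, 60.00410842895508, 42.74009323120117, 12.573527336120605, 39.72629928588867, array([0.5800595 , 0.05968128, 0.07991238]))
ptr [0.62930193 0.10217235 3.        ]
orange [0.6301744  0.10351474 0.01550436]
blue [0.61934587 0.01448398 0.0154542 ]
base (581.1753540039062, 59.351318359375, 82.1356201171875)
orange 41.41354087240119
ptr 41.03306666367217
handle -152.3932620229528
scene
handle [0.50482673 0.01785499 0.07050228]
bar (583.2743530273438, 58.407936096191406, 42.15349197387695, 12.204598426818848, 39.562522888183594, array([0.58557388, 0.05958596, 0.07899984]))
ptr [ 0.61707575  0.08621595 44.        ]
orange [0.62947074 0.09773604 0.01539243]
blue [0.62030488 0.0124918  0.01545995]
base (581.4580688476562, 57.336517333984375, 82.07616424560547)
orange 37.83682500085994
ptr 35.94060835831493
handle -151.05874368965348
[0.51976387 0.00927759 0.35265094] 115.73945836505071 12.4 [ 0.00900991  0.29130604 -0.17445681  1.96754879  0.06381228  0.88729152
  1.82149814]
```

View pics/w4.png

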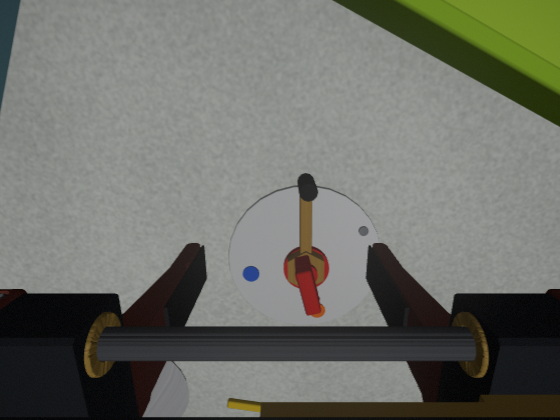

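The wrist view shows the bar and pointer lying over the orange dot at (318,311), the bar at 39.7° as wanted, and the handle at (307,187). Next I regrip the handle.

Call:
servo_tool:
  series:
    - {"gripper":1,"delta_pos":[0.013,0.0174,0],"twist":[0,0,0]}
    - {"gripper":1,"delta_pos":[0.013,0.0174,0.025],"twist":[0,0,0]}
    - {"gripper":1,"delta_pos":[0.013,0.0174,0.05],"twist":[0,0,0]}
    - {"gripper":1,"delta_pos":[0.013,0.0174,0.075],"twist":[0,0,0]}
    - {"gripper":1,"delta_pos":[0.013,0.0174,0.095],"twist":[0,0,0]}
    - {"gripper":1,"delta_pos":[0.013,0.0174,0.11],"twist":[0,0,0]}
    - {"gripper":1,"delta_pos":[0.013,0.0174,0.119],"twist":[0,0,0]}
    - {"gripper":1,"delta_pos":[0.013,0.0174,0.124],"twist":[0,0,0]}
    - {"gripper":1,"delta_pos":[0.013,0.0174,0.124],"twist":[0,0,0]}
    - {"gripper":1,"delta_pos":[0.013,0.0174,0.124],"twist":[0,0,0]}

```text
time_s: 13.23
ee_pos: [0.5005, 0.019, 0.2289]
tcp_rot: [-0.698, 3.063, 0.0]
ft_force: [-0.1, 0.3, -0.1]
width: 0.0878
grip_force: 0.0
```

Call:
servo_tool:
  series:
    - {"gripper":0,"delta_pos":[0,0,0],"twist":[0,0,0]}
    - {"gripper":0,"delta_pos":[0,0,0],"twist":[0,0,0]}
    - {"gripper":0,"delta_pos":[0,0,0],"twist":[0,0,0]}
    - {"gripper":0,"delta_pos":[0,0,0],"twist":[0,0,0]}
    - {"gripper":0,"delta_pos":[0,0,0],"twist":[0,0,0]}
    - {"gripper":0,"delta_pos":[0,0,0],"twist":[0,0,0]}
    - {"gripper":0,"delta_pos":[0,0,0],"twist":[0,0,0]}
    - {"gripper":0,"delta_pos":[0,0,0],"twist":[0,0,0]}
    - {"gripper":0,"delta_pos":[0,0,0],"twist":[0,0,0]}
    - {"gripper":0,"delta_pos":[0,0,0],"twist":[0,0,0]}
    - {"gripper":0,"delta_pos":[0,0,0],"twist":[0,0,0]}
    - {"gripper":0,"delta_pos":[0,0,0],"twist":[0,0,0]}
    - {"gripper":0,"delta_pos":[0,0,0],"twist":[0,0,0]}
    - {"gripper":0,"delta_pos":[0,0,0],"twist":[0,0,0]}

```text
time_s: 14.4
ee_pos: [0.5, 0.0187, 0.2286]
tcp_rot: [0.697, -3.063, -0.0]
ft_force: [0.1, 0.0, -0.3]
width: 0.0154
grip_force: 30.0
```

```bash
python3 arc.py -61 3.4
```

```text
[-0.08051133 -0.04103368] 0.09036501680460722 -152.993726081808 y at 115.64036001515815 0.015442523663092301 30.000007152557373 [ 0.06813139  0.03741291 -0.29625407]
[-0.      0.0053] 3.4
[-0.0004  0.0107] 6.8
[-0.001  0.016] 10.2
[-0.002   0.0212] 13.6
[-0.0033  0.0264] 16.9
[-0.0049  0.0315] 20.3
[-0.0068  0.0365] 23.7
[-0.0089  0.0414] 27.1
[-0.0114  0.0461] 30.5
[-0.0141  0.0507] 33.9
[-0.0172  0.0552] 37.3
[-0.0204  0.0594] 40.7
[-0.0239  0.0634] 44.1
[-0.0277  0.0672] 47.4
[-0.0316  0.0708] 50.8
[-0.0358  0.0742] 54.2
[-0.0401  0.0773] 57.6
[-0.0447  0.0801] 61.0
```

Call:
servo_tool:
  series:
    - {"gripper":0,"delta_pos":[0,0.0053,0],"twist":[0,0,3.4]}
    - {"gripper":0,"delta_pos":[-0.0004,0.0107,0],"twist":[0,0,6.8]}
    - {"gripper":0,"delta_pos":[-0.001,0.016,0],"twist":[0,0,10.2]}
    - {"gripper":0,"delta_pos":[-0.002,0.0212,0],"twist":[0,0,13.6]}
    - {"gripper":0,"delta_pos":[-0.0033,0.0264,0],"twist":[0,0,16.9]}
    - {"gripper":0,"delta_pos":[-0.0049,0.0315,0],"twist":[0,0,20.3]}
    - {"gripper":0,"delta_pos":[-0.0068,0.0365,0],"twist":[0,0,23.7]}
    - {"gripper":0,"delta_pos":[-0.0089,0.0414,0],"twist":[0,0,27.1]}
    - {"gripper":0,"delta_pos":[-0.0114,0.0461,0],"twist":[0,0,30.5]}
    - {"gripper":0,"delta_pos":[-0.0141,0.0507,0],"twist":[0,0,33.9]}
    - {"gripper":0,"delta_pos":[-0.0172,0.0552,0],"twist":[0,0,37.3]}
    - {"gripper":0,"delta_pos":[-0.0204,0.0594,0],"twist":[0,0,40.7]}
    - {"gripper":0,"delta_pos":[-0.0239,0.0634,0],"twist":[0,0,44.1]}
    - {"gripper":0,"delta_pos":[-0.0277,0.0672,0],"twist":[0,0,47.4]}
    - {"gripper":0,"delta_pos":[-0.0316,0.0708,0],"twist":[0,0,50.8]}
    - {"gripper":0,"delta_pos":[-0.0358,0.0742,0],"twist":[0,0,54.2]}
    - {"gripper":0,"delta_pos":[-0.0401,0.0773,0],"twist":[0,0,57.6]}
    - {"gripper":0,"delta_pos":[-0.0447,0.0801,0],"twist":[0,0,61]}
    - {"gripper":0,"delta_pos":[-0.0447,0.0801,0],"twist":[0,0,61]}
    - {"gripper":0,"delta_pos":[-0.0447,0.0801,0],"twist":[0,0,61]}

```text
time_s: 16.07
ee_pos: [0.5065, 0.1097, 0.2287]
tcp_rot: [0.954, 2.991, 0.0]
ft_force: [5.2, -2.8, -5.1]
width: 0.0155
grip_force: 30.0
```

```bash
python3 arc.py -2 2
```

```text
[-0.07397539  0.04998578] 0.08928009713713453 145.95278343696427 y at 54.61496298785552 0.015467276474387968 29.999190866947174 [ 5.21612522 -2.83072533 -5.08467337]
[0.     0.0031] 2.0
```

Call:
servo_tool:
  series:
    - {"gripper":0,"delta_pos":[0,0.0015,0],"twist":[0,0,1]}
    - {"gripper":0,"delta_pos":[0,0.003,0],"twist":[0,0,2]}
    - {"gripper":0,"delta_pos":[0,0.003,0],"twist":[0,0,2]}

```text
time_s: 16.32
ee_pos: [0.5076, 0.1108, 0.2286]
tcp_rot: [1.008, 2.975, -0.003]
ft_force: [2.2, -5.7, -0.1]
width: 0.0153
grip_force: 30.0
```

Call:
servo_tool:
  series:
    - {"gripper":1,"delta_pos":[0,0,0],"twist":[0,0,0]}
    - {"gripper":1,"delta_pos":[0,0,0],"twist":[0,0,0]}
    - {"gripper":1,"delta_pos":[0,0,0],"twist":[0,0,0]}
    - {"gripper":1,"delta_pos":[0,0,0],"twist":[0,0,0]}
    - {"gripper":1,"delta_pos":[0,0,0],"twist":[0,0,0]}
    - {"gripper":1,"delta_pos":[0,0,0],"twist":[0,0,0]}
    - {"gripper":1,"delta_pos":[0,0,-0.02],"twist":[0,0,0]}
    - {"gripper":1,"delta_pos":[0,0,-0.05],"twist":[0,0,0]}
    - {"gripper":1,"delta_pos":[0,0,-0.08],"twist":[0,0,0]}
    - {"gripper":1,"delta_pos":[0,0,-0.11],"twist":[0,0,0]}
    - {"gripper":1,"delta_pos":[0,0,-0.14],"twist":[0,0,0]}
    - {"gripper":1,"delta_pos":[0,0,-0.14],"twist":[0,0,0]}
    - {"gripper":1,"delta_pos":[0,0,-0.14],"twist":[0,0,0]}

```text
time_s: 17.4
ee_pos: [0.5078, 0.1129, 0.3703]
tcp_rot: [1.005, 2.973, 0.004]
ft_force: [0.8, 0.1, -0.3]
width: 0.088
grip_force: 0.0
```

```bash
python3 - <<'E'
from h import *
A=np.array([.5805,.0597])
for n in("wrist","scene"):
    print(n);m=measure(snap(n,n[0]+"5.png"),A)
    print(m.get("bar"))
    for k in("orange","ptr","handle"): 
        if k in m and m[k] is not None: print(k,np.degrees(np.arctan2(*(m[k][:2]-A)[::-1])))
E
```

```text
wrist
(579.7706298828125, 60.140838623046875, 41.99723434448242, 12.767522811889648, 40.00049591064453, array([0.57935867, 0.06063256, 0.07953059]))
orange 40.02958885041957
ptr 40.62672796930607
handle 143.98430459376291
scene
(583.2265625, 57.71574401855469, 41.54347229003906, 12.392158508300781, 40.64171600341797, array([0.58542249, 0.05940918, 0.07907811]))
orange 37.91815424002549
ptr 36.10819808894311
handle 143.45628441152442
```

View pics/w5.png

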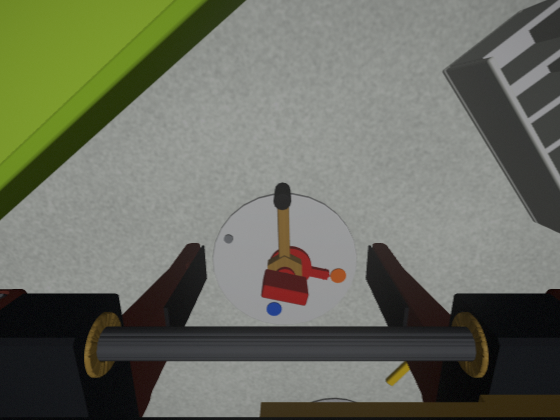

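The wrist view shows the pointer at (320,272) aimed at the orange dot (338,276), the lever back tight with its handle at (283,195), and the gripper clear.

```bash
python3 -c "
from workcell import env
print(env.hand_in())"
```

```text
the job is handed in; nothing more can be done
None
```

I loosened the nut, set the pointer to the orange mark (within about 1° by the wrist camera), swung the lever back tight and let go, then handed the job in at about 17.5 s; the hand-in returned no verdict.

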